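# Release the hopper gate and hang up its lock-out paddle

## Robot

A 7-joint arm with a two-finger parallel gripper is mounted at the origin on the work surface. World frame = base frame: x ahead of the robot, y to its left, z up, the work surface at z = 0. Lengths are in m, angles in rad, forces in N, time in s.
With the tool pointing down it reaches from about 0.425 to 1.025 m from the base axis. Payload 9.4 kg.
Tool frame: the origin (TCP) lies at the centre of the arm's flange, where the gripper is bolted on; the fingertips stand 173 mm ahead of it and the grasp point (between the pads) lies ahead of it (ctrl.grip_depth is the z of the grasp point in the tool frame, in m); z points along the fingers, y is the line along which they close (so a half turn about z gives the same grasp; the last joint's range is limited). The gripper opens to 85 mm and grips with 20 to 120 N. Pads are 22 mm wide; open, the fingers measure 114 mm over their backs; the gripper's body (76 mm by 85 mm) begins 54 mm behind the grasp point. The pads swing forward as they close: fully open they stand 13 mm farther back than shut.
Start: joints at [1.222, 0.599, -0.003, 1.599, 0.002, 0.943, -0.08], TCP at [0.195, -0.698, 0.405] pointing down, gripper open.
Joint ranges: [-2.57, 2.57], [-0.35, 1.97], [-1.29, 1.29], [0.11, 2.56], [-1.05, 4.19], [0.11, 1.86], [-2.63, 2.63]. Speed limits (rad/s): [2.22, 2.22, 3.01, 3.01, 3.14, 3.14, 3.14].

## Interface

Orientations are given as [roll, pitch, yaw] about the fixed x, y, z axes, in that order (R = Rz(yaw) Ry(pitch) Rx(roll)).
In Python, from cell import ctrl, read_camera, camera_params gives the robot as it stands.
- The arm moves only by the shell command python3 -m handwheel 'ROWS'. ROWS is a JSON object of lists of equal length, an entry for each row: "claw": the closure, from -1 (fully open) to 1 (shut), so that 0 is half open; "travel": the shift along the world's x, y, z in cm, a list of three; "yaw": the turn about the world's z in degrees. In form: {"claw": [claw, ...], "travel": [[tx, ty, tz], ...], "yaw": [yaw, ...]}. A call has 1 to 20 rows; each row is the pose to reach, as a shift and turn from the pose commanded when the call began; what a row does not reach only later rows make up. A row lasts 1/8 s, in which the tool goes at most 62.5 mm and 10.7 degrees, less where a joint would pass 70% of its speed; a pose out of reach is approached as far as the arm can. A call with a gripper value outside its range is refused whole. The fingers move at their own pace and stop on an object; the grip force is fixed at half the most. Time passes only in rows, so rows that repeat a pose let the fingers close. It gives the time, the measured TCP pose, the force, the opening and the grip force at its end, in the units of the state.
- ctrl.observe(): the state, without advancing time (a new reading comes with each control period).
- read_camera(name): name is "scene" or "top" or "wrist"; returns the picture (400x640x3 uint8, blue, green, red); there is no depth.
- camera_params(name): a dict with "intrinsics" (3x3 intrinsics, pixels), "R" (3x3) and "t" (3): a world point X has camera coordinates R X + t; the wrist camera has in their place "T_tool_cam" (4x4, takes a point from camera to tool coordinates, whose origin is the TCP and whose axes are the flange's). Camera axes: x right, y down, z forward; pixel columns grow to the right and rows downward; lengths in m; the calibration is good to about 2 mm. A picture is of the moment at which its call begins: read the wrist's pose just before it. camera_params takes no time and is no camera call.
- ctrl.hand_in(): hands the job in; it is judged then, once.
The state is a dict: "time_s": time; "joints": joint angles; "qd": joint speeds; "joint_torque": joint torques, N m; "position": TCP position; "ee_rot": TCP orientation; "wrist_force": force on the tool from outside, world axes, zero at the start; "torque": the same for the moment, N m; "gripper_width": finger opening in m; "finger_force": force on a finger pad.
Only numpy, scipy, OpenCV 4.12 (cv2) and the standard library are available. Lean on these libraries where they do the work, as an engineer would, in place of code of your own. Each camera call takes 0.05 s, during which the arm holds its last target. There are 200 camera calls.

## Task

Release the parts hopper for the next batch. First push the blue paddle that already hangs on the hook back along the hook until it is against the black collar, without taking it off; then lift the red lock-out paddle straight up out of its slot in front of the hopper gate, hang it by its window on the same hook in front of the blue one and let go of it. Last, pull the stiff gate open by its upright black handle until the handle is in line with the two yellow pointers, leaving both paddles hanging and the other things on the table where they are.

Things in the scene. Friction and masses are not known exactly. Their poses are not given: they have to be found in the camera images.
- hook: fixed hook stand, green base 170 x 110 mm. Origin on the table under the bar; x runs along the bar from tip to post, z up. Level round steel bar 8 mm thick, axis at z = 200 mm; upturned tip at x = -80 mm, end 18 mm above the bar's axis; dark post at x = 75 mm, no higher than the bar. A paddle hanging on the bar has its centre point at z = 173 mm and its x along the bar
- collar (a point): front face centre of the black collar on the hook's bar, 32 mm across, 50 mm along the hook's x from its origin; a paddle against it has its centre 4 mm nearer the tip
- blue_mid (a point): flat blue plastic paddle, 8 mm thick (x), 56 wide (y), 162 tall (z), 0.11 kg. From its foot: blade 0-72 mm, window 36 wide x 40 tall at 72-112, bar 112-120, grip tab 36 wide at 120-162. This point: its centre, 81 mm up; window's top edge 31 mm above it. Hangs on the hook about mid-bar, bar through its window; slides easily along it
- red_mid (a point): flat red plastic paddle, 8 mm thick (x), 56 wide (y), 162 tall (z), 0.11 kg. From its foot: blade 0-72 mm, window 36 wide x 40 tall at 72-112, bar 112-120, grip tab 36 wide at 120-162. This point: its centre, 81 mm up; window's top edge 31 mm above it. Stands 40 mm deep in the hopper's slot, 1.5 to 2 mm play, x along the hopper's x
- hopper: fixed hopper 340 x 180 mm; origin on the table under its middle, x from the gate's handle to the steel bin (gate opens to -x), z up. Empty bin: front at x = 20 mm, 150 wide, top z = 150 mm. Rails at y = +-60 mm (12 thick), x -180 to 150, top z = 90 mm. Dark slot block for the red paddle at x = -95, y = 0, top z = 75, slot floor z = 35 mm
- gate (a joint): opening of the slide gate in m: 0 shut, grows as the handle moves to the hopper's -x, stop at 0.100. Stiff: about 7 N of sliding friction, stays where it is left. The red paddle in its slot (20 mm ahead of the handle) blocks it
- gate_handle (a point): centre of the gate's black upright handle, 8 mm thick (along the hopper's x), 70 wide, 42 tall, from z = 80 to 125 mm, on the steel gate plate, top z = 83 mm. This point is at z = 104 mm. 90 mm free between it and the bin when shut. Can be pulled from behind with shut fingers, or pinched
- pointers: two yellow upright fins on the hopper's rails, y = +-60 mm, 6 mm thick, tops 127 mm above the table; origin midway between them, 90 mm above the table, axes as the hopper's. They stand 45 to 70 mm ahead (-x) of the shut handle. The handle is in line when its centre has this point's x in the hopper's frame, within 8 mm
- adapter_a: black plug adapter, bystander, 62 x 46 x 56 mm, origin under its middle; leave alone
- adapter_b: another black plug adapter, same size; leave alone
- tape: yellow tape roll lying flat, bystander, 96 mm across, 24 mm high, origin under its centre; leave alone
- driver: orange screwdriver lying, 180 mm long, bystander; leave alone
- bottle: white bottle, bystander, 56 mm across, 150 mm tall, origin under its centre; leave alone
- bin: blue open bin, bystander, 140 x 100 x 50 mm, origin under its centre; leave alone
Things that resemble listed ones, but are neither listed nor needed, are in the scene too. There is more than one size of the part that bears blue_mid; the job needs the smaller. There is more than one size of the hook; the job needs the smaller.

How it is judged:
On the way, in this order (a step that is already met when the one before it is completed fails the run):
1. the blue paddle is pushed back against the collar (within 13 mm), still hanging (x of blue_mid in the frame of hook between 0.033 and 0.052 m and y of blue_mid in the frame of hook between -0.015 and 0.015 m and z of blue_mid in the frame of hook between 0.166 and 0.179 m and angle between blue_mid's own z axis and vertical below 0.2 rad), for 0.2 s.
2. the red paddle is lifted clear up out of its slot (z of red_mid in the frame of hopper above 0.165 m), for 0.1 s.
3. the red paddle hangs on the hook in front of the blue one, let go (x of red_mid in the frame of hook between -0.073 and 0.036 m and y of red_mid in the frame of hook between -0.015 and 0.015 m and z of red_mid in the frame of hook between 0.166 and 0.179 m and angle between red_mid's own z axis and vertical below 0.2 rad and contact force between the fingers and red below 0.05 N), for 0.3 s.
4. the gate is pulled open until its handle is in line with the yellow pointers (x of gate_handle in the frame of pointers between -0.008 and 0.008 m), for 0.2 s.
At the end, for the whole second after the job is handed in: both paddles hang still and upright (within 0.2 rad) by their windows on the hook's bar, the blue one within 13 mm of the collar, the red one in front of it (between it and the tip); the gate's handle is within 8 mm of the pointers' line; nothing is moving (all of step 1 and all of step 4 and x of red_mid in the frame of hook between -0.073 and 0.036 m and y of red_mid in the frame of hook between -0.015 and 0.015 m and z of red_mid in the frame of hook between 0.166 and 0.179 m and angle between red_mid's own z axis and vertical below 0.2 rad and linear speed of each of red, blue below 0.05 m/s and velocity of joint gate below 0.01 m/s); the robot touches nothing.
It fails at once if the blue paddle is lifted more than 27 mm, or comes off the hook (z of blue_mid in the frame of hook below 0.15 m or z of blue_mid in the frame of hook above 0.2 m or x of blue_mid in the frame of hook below -0.085 m).
It fails at once if the red paddle is dropped or tipped over (angle between red_mid's own z axis and vertical above 1 rad).
It fails at once if a bystander (adapters, tape, screwdriver, bottle, bin) is shoved more than 40 mm (distance of any of adapter_a, adapter_b, tape, driver, bottle, bin from where it was at the start of the episode above 0.04 m).
It also fails if it takes over 67 s, if anything falls off the work surface, if the arm or the gripper's body presses on something with over 40 N, if the wrist force passes 120 N, or if a joint passes its speed limit or range.

## Working session

There is one attempt and no reset: what is moved stays moved. The work goes in short steps, Python scripts to look and compute and a shell command to move; the robot and the scene stay as the last step left them, time stands still between calls to the robot, and variables do not carry over. Pictures are saved under pics/ and viewed, at most 10 in all, crops included, and the job is handed in when it is done.

```bash
mkdir -p pics; python3 - <<'E'
from cell import ctrl, read_camera, camera_params
import cv2, numpy as np
o=ctrl.observe();print(o['time_s'],o['position'],o['ee_rot'],o['gripper_width'],ctrl.grip_depth)
for n in ("scene","top"):
    cv2.imwrite(f"pics/{n}0.png",read_camera(n))
    p=camera_params(n);print(n,{k:np.round(v,3).tolist() for k,v in p.items()})
print(camera_params("wrist"))
E
```

```text
0.0 [ 0.19461895 -0.69819152  0.40380385] [-3.14002460e+00  1.46379890e-04  2.71893131e-01] 0.08549159334099257 0.1547
scene {'intrinsics': [[387.011, 0.0, 323.102], [0.0, 387.011, 194.798], [0.0, 0.0, 1.0]], 'R': [[0.527, 0.85, -0.008], [0.494, -0.314, -0.81], [-0.691, 0.423, -0.586]], 't': [-0.248, -0.153, 1.5]}
top {'intrinsics': [[427.277, 0.0, 317.483], [0.0, 427.277, 201.152], [0.0, 0.0, 1.0]], 'R': [[-0.007, -1.0, 0.002], [-0.992, 0.006, -0.125], [0.125, -0.003, -0.992]], 't': [-0.007, 0.531, 1.178]}
{'intrinsics': array([[291.43034772,   0.        , 316.95835025],
       [  0.        , 291.43034772, 195.98667395],
       [  0.        ,   0.        ,   1.        ]]), 'T_tool_cam': array([[-8.83713643e-04, -9.64731654e-01, -2.63233841e-01,
         6.56066974e-02],
       [ 9.99999361e-01, -1.03829799e-03,  4.48140915e-04,
        -4.67559161e-04],
       [-7.05650893e-04, -2.63233277e-01,  9.64731955e-01,
         3.00484112e-02],
       [ 0.00000000e+00,  0.00000000e+00,  0.00000000e+00,
         1.00000000e+00]])}
```

View pics/scene0.png

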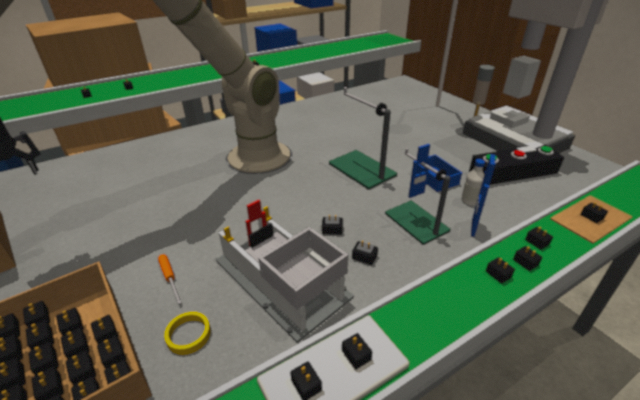

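View pics/top0.png

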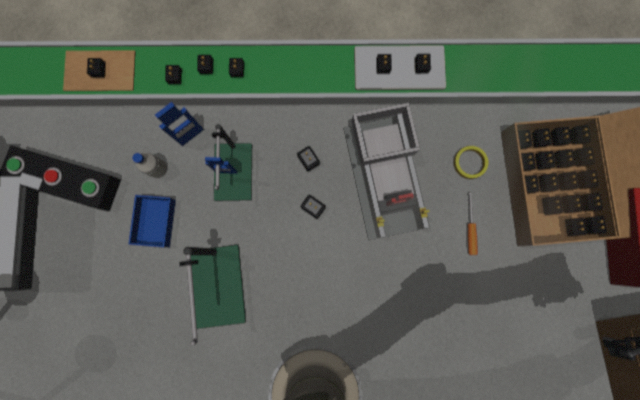

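The scene view shows two hooks: the small one (base about 418,222) and the large one (base about 362,168). There are two blue paddles, one hanging at about (418,180) on the small hook and a larger one standing at about (483,195). The hopper is at about (285,265) with the red paddle at (255,218). In the top view the small hook's base is at (233,172), the large one at (217,285), the hanging blue at (220,163), the large blue at (178,122) and red at (399,198). The job's parts are the small hook and the hanging paddle. I'll enlarge to confirm.

```bash
python3 - <<'E'
import cv2, numpy as np
s=cv2.imread('pics/scene0.png');t=cv2.imread('pics/top0.png')
def c(i,x,y,w,h): return cv2.resize(i[y:y+h,x:x+w],(400,300),interpolation=cv2.INTER_CUBIC)
a=np.vstack([np.hstack([c(t,190,110,100,75),c(t,340,100,100+20*0,75)]),np.hstack([c(s,385,140,120,90),c(s,210,190,140,105)])])
a=np.vstack([np.hstack([c(t,180,110,120,90),c(t,330,100,200*7//10,105)]),np.hstack([c(s,385,140,120,90),c(s,210,190,140,105)])])
cv2.imwrite('pics/crop0.png',np.clip(a*1.6,0,255).astype(np.uint8))
E
```

```text
(no output)
```

View pics/crop0.png

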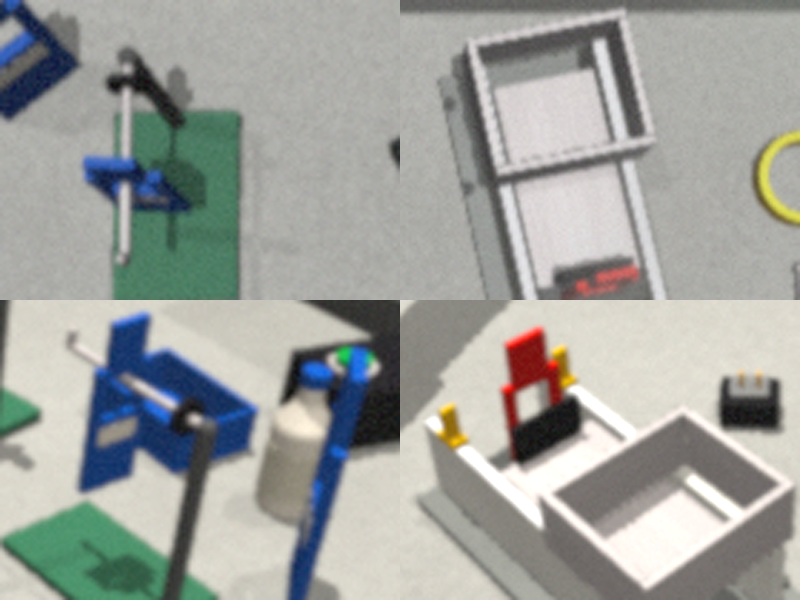

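The crop confirms it. The small hook's bar passes through the hanging blue paddle's window; in the top view its collar is at about (216,135) and its tip at about (217,187). The other blue paddle is longer and stands apart. The red paddle stands ahead of the black handle, between the yellow pointers.

```bash
cat > h.py <<'E'
from cell import ctrl, read_camera, camera_params
import cv2, numpy as np
from scipy.spatial.transform import Rotation as Ro
def PM(n,o=None):
    p=camera_params(n)
    if n=='wrist':
        T=np.eye(4);T[:3,:3]=Ro.from_euler('xyz',o['ee_rot']).as_matrix();T[:3,3]=o['position']
        M=np.linalg.inv(T@p['T_tool_cam']);return p['intrinsics'],M[:3,:3],M[:3,3]
    return p['intrinsics'],np.array(p['R']),np.array(p['t'])
def ray(P,uv):
    K,R,t=P;d=R.T@np.linalg.inv(K)@[*uv,1];return -R.T@t,d
def plane(P,uv,z):
    c,d=ray(P,uv);return c+d*(z-c[2])/d[2]
def tri(P,a,Q,b):
    c,d=ray(P,a);e,f=ray(Q,b);s=np.linalg.lstsq(np.c_[d,-f],e-c,rcond=None)[0]
    p,q=c+d*s[0],e+f*s[1];return (p+q)/2,np.linalg.norm(p-q)
def blobs(im,lo,hi,amin=8):
    m=cv2.inRange(cv2.cvtColor(im,cv2.COLOR_BGR2HSV),lo,hi)
    n,l,s,c=cv2.connectedComponentsWithStats(m)
    return [(c[i].round(1).tolist(),s[i].tolist()) for i in range(1,n) if s[i][4]>=amin],m
def proj(P,X):
    K,R,t=P;q=K@(R@np.array(X)+t);return (q[:2]/q[2]).round(1)
E
python3 - <<'E'
from h import *
np.set_printoptions(precision=4,suppress=True)
S,T=PM('scene'),PM('top');s=cv2.imread('pics/scene0.png');t=cv2.imread('pics/top0.png')
for nm,lo,hi in (('yel',(22,120,90),(32,255,255)),('red',(0,150,60),(6,255,255))):
  for n,i in (('s',s),('t',t)): print(nm,n,[b for b in blobs(i,lo,hi)[0] if b[1][2]<40])
def P(nm,a,b):
    x,e=tri(T,a,S,b);print(nm,x,'err',round(e,4))
P('collar',(216,135),(441,174.5));P('tip',(217,187.5),(406.5,152.3))
P('bluetabtop',(213.5,157.5),(424,146));P('bigblue top',(165,109),(490,155))
P('bighook collar/post',(213,238),(383,109));P('bighook tip',(194,340),(346,90))
print('z.2 collar',plane(T,(216,135),.2),'tip',plane(T,(217,187.5),.218))
E
```

```text
yel s [([265.6, 207.8], [264, 206, 4, 5, 14]), ([268.4, 217.5], [267, 216, 4, 4, 12]), ([226.4, 229.0], [224, 227, 5, 5, 20]), ([228.0, 237.6], [223, 234, 10, 7, 35])]
yel t [([471.1, 161.6], [455, 146, 33, 32, 285]), ([424.2, 212.8], [421, 209, 7, 8, 32]), ([380.0, 221.4], [377, 218, 6, 8, 30])]
red s [([518.4, 152.7], [514, 150, 11, 6, 45]), ([254.7, 213.5], [246, 200, 20, 34, 287])]
red t [([50.8, 175.7], [44, 171, 14, 11, 118]), ([637.1, 209.3], [633, 188, 7, 58, 224])]
collar [0.6768 0.2413 0.1974] err 0.0035
tip [0.5447 0.2362 0.202 ] err 0.0002
bluetabtop [0.6078 0.234  0.2521] err 0.0004
bigblue top [0.7277 0.3535 0.2462] err 0.003
bighook collar/post [0.4228 0.2292 0.2892] err 0.0172
bighook tip [0.1968 0.2635 0.2696] err 0.0014
z.2 collar [0.6773 0.2421 0.2   ] tip [0.542  0.2324 0.218 ]
```

The points hold together: the collar-to-tip distance comes out at 132 mm (130 given), the collar is at z 0.197 and the blue tab's top at 0.252. I'll go over the hopper for a wrist look on the way to the hook.

```bash
python3 -m handwheel '{"claw":[-1,-1,-1,-1,-1,-1,-1,-1,-1,-1,-1,-1],"travel":[[33.5,52.8,5],[33.5,52.8,5],[33.5,52.8,5],[33.5,52.8,5],[33.5,52.8,5],[33.5,52.8,5],[33.5,52.8,5],[33.5,52.8,5],[33.5,52.8,5],[33.5,52.8,5],[33.5,52.8,5],[33.5,52.8,5]],"yaw":[85,85,85,85,85,85,85,85,85,85,85,85]}'
python3 - <<'E'
from h import *
np.set_printoptions(precision=4,suppress=True)
o=ctrl.observe();im=read_camera('wrist');cv2.imwrite('pics/w1.png',im);print(o['time_s'],o['position'],o['ee_rot'])
np.save('w1.npy',np.r_[o['position'],o['ee_rot']])
for nm,lo,hi in (('yel',(22,120,90),(32,255,255)),('red',(0,150,60),(6,255,255))): print(nm,blobs(im,lo,hi,20)[0])
E
```

```text
time_s: 1.6
position: [0.5294, -0.1705, 0.4543]
ee_rot: [-3.141, 0.0, 1.756]
wrist_force: [0.1, -0.4, -0.6]
gripper_width: 0.0852
finger_force: 0.0
1.6 [ 0.5294 -0.1705  0.4543] [-3.1405  0.0001  1.756 ]
yel [([340.6, 13.0], [338, 10, 6, 7, 23]), ([329.0, 25.5], [327, 23, 5, 6, 22]), ([262.8, 172.3], [252, 165, 23, 19, 217]), ([269.0, 266.0], [259, 261, 21, 13, 182]), ([264.7, 279.7], [262, 274, 6, 12, 63]), ([353.7, 321.1], [331, 316, 48, 17, 257])]
red [([299.4, 240.8], [292, 193, 16, 88, 773])]
```

View pics/w1.png

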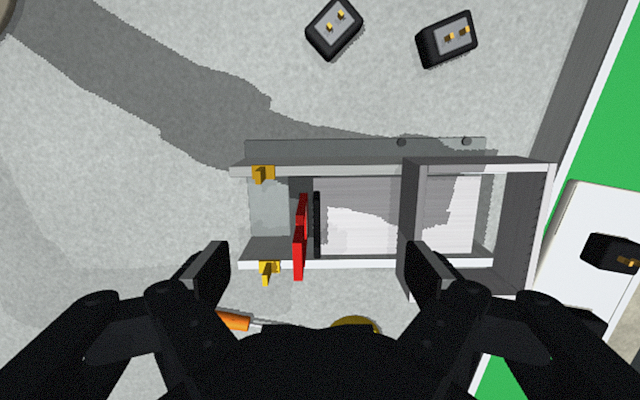

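The wrist view shows the red tab's top at about (298,258), the handle at (317,225), and the pointers' fins at about (262,172) and (265,275). I'll enlarge once to pick the tops.

```bash
python3 - <<'E'
import cv2
i=cv2.imread('pics/w1.png')[155:290,235:335]
cv2.imwrite('pics/w1c.png',cv2.resize(i,None,fx=4.4,fy=4.4,interpolation=cv2.INTER_NEAREST)) 
E
```

```text
(no output)
```

View pics/w1c.png

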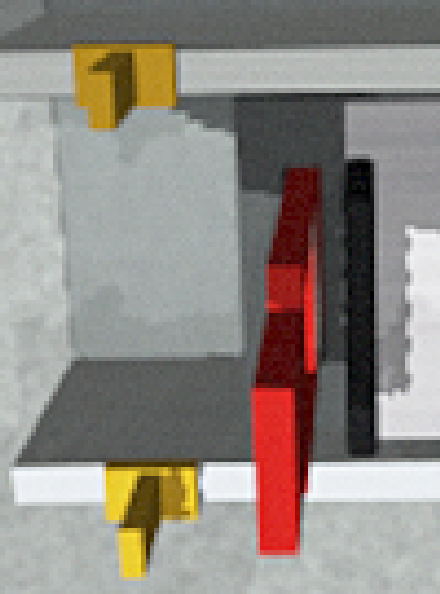

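The crop resolves to full-image pixels: red tab's top centre (297.7,262), pointers' fin tops (258.2,177.7) and (265.2,280.5), handle top (317,224.5).

```bash
python3 - <<'E'
from h import *
np.set_printoptions(precision=4,suppress=True)
v=np.load('w1.npy');W=PM('wrist',dict(position=v[:3],ee_rot=v[3:]));S=PM('scene')
for n,a,b in (('tab',(297.7,262),(253.8,203.8)),('ptr+',(258.2,177.7),(265.6,206.8)),('ptr-',(265.2,280.5),(226.6,227)),('handle',(317,224.5),(261.1,232))):
    print(n,tri(W,a,S,b))
L=plane(W,(258.2,177.7),.127);R=plane(W,(265.2,280.5),.127);tab=plane(W,(297.7,262),.197);h=plane(W,(317,224.5),.125)
print('planes',L,R,tab,h)
d=L-R;print('sep',np.linalg.norm(d));ph=np.arctan2(d[1],d[0])-np.pi/2
e1,e2=[plane(W,(235+c/4.4,155+r/4.4),.125) for c,r in ((361,158),(361,455))];q=e1-e2
e3,e4=[plane(W,(235+c/4.4,155+r/4.4),.197) for c,r in ((276,388),(276,555))];w=e3-e4
print('yaw ptr,handle,tab',np.degrees([ph]+[np.arctan2(k[1],k[0])-np.pi/2 for k in(q,w)]),np.linalg.norm(q),np.linalg.norm(w))
u=np.array([np.cos(ph),np.sin(ph)]);m=(L+R)[:2]/2
print('ahead handle, tab of ptr',(h[:2]-m)@u,(tab[:2]-m)@u)
E
```

```text
tab (array([ 0.5227, -0.2278,  0.1929]), np.float64(0.0031364744487418442))
ptr+ (array([ 0.4671, -0.1767,  0.1259]), np.float64(0.0007965194415105553))
ptr- (array([ 0.4911, -0.2941,  0.127 ]), np.float64(0.0013120692678311912))
handle (array([ 0.5376, -0.2227,  0.111 ]), np.float64(0.0004759201461181396))
planes [ 0.467  -0.1767  0.127 ] [ 0.4907 -0.2947  0.127 ] [ 0.5218 -0.2271  0.197 ] [ 0.5368 -0.2172  0.125 ]
sep 0.12035201792033247
yaw ptr,handle,tab [11.3459 10.5668  9.5658] 0.078734820490342 0.03617133924078227
ahead handle, tab of ptr 0.06041389143720598 0.043787687128620134
```

Everything checks: the pointers are 120 mm apart at z 0.126, the handle is 60 mm behind their line, and the tab is where expected. Next, above the blue paddle.

```bash
python3 -m handwheel '{"claw":[-1,-1,-1,-1,-0.3,-0.3,-0.3,-0.3,-0.3],"travel":[[7.5,40.5,3],[7.5,40.5,3],[7.5,40.5,3],[7.5,40.5,3],[7.5,40.5,3],[7.5,40.5,3],[7.5,40.5,3],[7.5,40.5,3],[7.5,40.5,3]],"yaw":[-7.5,-7.5,-7.5,-7.5,-7.5,-7.5,-7.5,-7.5,-7.5]}'
python3 - <<'E'
from h import *
np.set_printoptions(precision=4,suppress=True)
o=ctrl.observe();im=read_camera('wrist');print(o['time_s'],o['position'],o['ee_rot'])
np.save('w2.npy',np.r_[o['position'],o['ee_rot']]);cv2.imwrite('pics/w2.png',im)
W=PM('wrist',o)
for X in ([.608,.234,.252],[.677,.2415,.2],[.545,.236,.21]): print(proj(W,X))
E
```

```text
time_s: 2.78
position: [0.6051, 0.2324, 0.4841]
ee_rot: [-3.141, 0.002, 1.622]
wrist_force: [-0.9, -0.9, -0.2]
gripper_width: 0.0555
finger_force: 0.0
2.775 [0.6051 0.2324 0.4841] [-3.1408  0.0016  1.622 ]
[322.7 208.8]
[399.1 186.7]
[249. 188.]
```

View pics/w2.png

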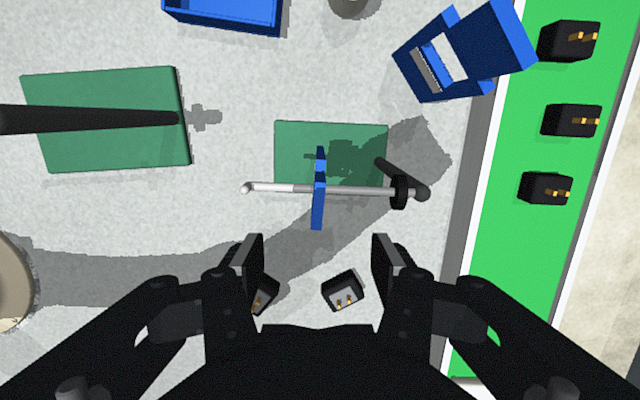

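The tab's top runs over about rows 186-229 near column 317. The bar runs from (245,188) to (400,192), with the collar at (399,192).

```bash
python3 - <<'E'
from h import *
np.set_printoptions(precision=4,suppress=True)
v=np.load('w2.npy');W=PM('wrist',dict(position=v[:3],ee_rot=v[3:]));im=cv2.imread('pics/w2.png')
hsv=cv2.cvtColor(im,cv2.COLOR_BGR2HSV);m=cv2.inRange(hsv,(100,130,40),(125,255,255))
for r in range(184,232,4):
    c=np.where(m[r,300:335])[0]+300; print(r,c.min() if len(c) else 0,c.max() if len(c) else 0,hsv[r,c,2].tolist())
for c in (270,290,300,340,360,380):
    col=hsv[175:205,c]; print(c,[f"{a[1]}/{a[2]}" for a in col[4:26:1]])
E
```

```text
184 314 326 [174, 241, 244, 240, 241, 239, 241, 243, 242, 243, 248, 242, 167]
188 314 324 [215, 255, 216, 144, 147, 150, 141, 142, 146, 145, 148]
192 314 324 [141, 162, 155, 156, 153, 155, 157, 160, 156, 159, 157]
196 313 324 [129, 154, 158, 156, 157, 154, 153, 158, 155, 161, 159, 157]
200 313 323 [127, 162, 158, 158, 151, 158, 154, 155, 160, 155, 160]
204 312 323 [104, 141, 154, 154, 156, 154, 155, 153, 157, 157, 157, 157]
208 312 322 [121, 161, 153, 151, 154, 148, 151, 156, 152, 153, 159]
212 312 322 [138, 157, 157, 157, 156, 157, 155, 154, 157, 154, 155]
216 311 321 [118, 144, 157, 154, 158, 151, 154, 153, 159, 156, 151]
220 311 321 [159, 156, 151, 154, 151, 155, 153, 156, 152, 151, 158]
224 311 321 [143, 156, 156, 156, 151, 153, 155, 154, 155, 157, 143]
228 311 320 [152, 154, 154, 153, 153, 156, 156, 155, 158, 151]
270 ['7/216', '7/222', '3/228', '6/180', '3/160', '6/213', '2/236', '2/249', '2/252', '1/246', '3/234', '5/212', '5/207', '7/223', '6/218', '7/218', '7/215', '4/202', '4/206', '7/205', '6/202', '7/205']
290 ['115/151', '115/149', '117/155', '128/136', '22/126', '7/182'
[... 306 characters left out ...]
 '6/220', '7/219', '7/209', '9/208', '6/215', '7/217']
340 ['122/155', '120/162', '113/129', '105/90', '115/91', '125/90', '25/104', '14/131', '12/152', '5/160', '4/185', '7/190', '6/163', '3/149', '12/124', '27/93', '9/116', '9/135', '9/140', '7/141', '4/131', '8/121']
360 ['112/96', '112/98', '122/94', '115/100', '129/95', '129/95', '121/84', '19/108', '6/136', '7/151', '3/164', '7/185', '4/179', '2/163', '7/152', '11/120', '17/88', '14/111', '6/130', '9/118', '4/116', '6/119']
380 ['122/98', '113/99', '125/92', '128/98', '117/98', '118/95', '140/93', '104/93', '19/109', '11/138', '7/156', '6/165', '7/181', '6/180', '6/158', '3/148', '10/123', '19/122', '6/136', '2/131', '11/135', '4/133']
```

```bash
python3 - <<'E'
from h import *
np.set_printoptions(precision=4,suppress=True)
v=np.load('w2.npy');W=PM('wrist',dict(position=v[:3],ee_rot=v[3:]))
a,b=plane(W,(290,187.9),.2),plane(W,(380,191.1),.2);d=b-a;f=np.degrees(np.arctan2(d[1],d[0]));print('bar',a,b,f)
p,q=plane(W,(319.3,187),.254),plane(W,(315.8,229),.254);d=p-q;print('tab',p,q,np.linalg.norm(d),np.degrees(np.arctan2(d[1],d[0]))-90)
print('tab c',plane(W,(317.2,208),.254), tri(W,(317.2,208),PM('top'),(213.5,157.5)))
print('collar front',plane(W,(392,191.5),.2), tri(W,(399,192),PM('top'),(216,135)),'tip',plane(W,(245,188),.218),tri(W,(245,188),PM('top'),(217,187.5)))
E
```

```text
bar [0.5795 0.2354 0.2   ] [0.6604 0.2365 0.2   ] 0.8004610286721071
tab [0.6046 0.2506 0.254 ] [0.6037 0.2188 0.254 ] 0.031817115704248465 -1.6298095242176345
tab c [0.604 0.235 0.254] (array([0.6057, 0.2343, 0.2542]), np.float64(0.003738940585439386))
collar front [0.6712 0.2367 0.2   ] (array([0.674 , 0.2394, 0.2114]), np.float64(0.00011469682072283075)) tip [0.5435 0.2379 0.218 ] (array([0.5425, 0.2351, 0.2098]), np.float64(0.002360176145546487))
```

```bash
python3 -m handwheel '{"claw":[-0.3,-0.3,-0.3,-0.3,1,1,1,1,1,1],"travel":[[-0.1,0.3,-3],[-0.1,0.3,-6],[-0.1,0.3,-9],[-0.1,0.3,-9],[-0.1,0.3,-9],[-0.1,0.3,-9],[-0.1,0.3,-9],[-0.1,0.3,-9],[-0.1,0.3,-9],[-0.1,0.3,-9]],"yaw":[-2.4,-2.4,-2.4,-2.4,-2.4,-2.4,-2.4,-2.4,-2.4,-2.4]}'
```

```text
time_s: 4.08
position: [0.6039, 0.2377, 0.3958]
ee_rot: [3.14, -0.0, 1.582]
wrist_force: [0.4, -1.2, 6.5]
gripper_width: 0.0072
finger_force: 61.6
```

```bash
python3 -m handwheel '{"claw":[1,1,1,1,1,1,1,1],"travel":[[1,0,0.1],[2,0,0.1],[3,0,0.1],[4,0,0.1],[5,0,0.1],[6.1,0.1,0.1],[6.1,0.1,0.1],[6.1,0.1,0.1]],"yaw":[0,0,0,0,0,0,0,0]}'
```

```text
time_s: 5.08
position: [0.6656, 0.2385, 0.396]
ee_rot: [3.14, -0.001, 1.582]
wrist_force: [2.9, 1.3, 3.2]
gripper_width: 0.0069
finger_force: 61.4
```

```bash
python3 -m handwheel '{"claw":[0,0,0,0,-0.2,-0.2,-0.2,-0.2,-0.2,-0.2],"travel":[[0,0,0],[0,0,0],[0,0,0],[0,0,0],[0,0,3],[0,0,6],[0,0,9],[-6,0,9],[-6,0,9],[-6,0,9]],"yaw":[0,0,0,0,0,0,0,0,0,0]}'
python3 - <<'E'
from h import *
np.set_printoptions(precision=4,suppress=True)
o=ctrl.observe();im=read_camera('wrist');t=read_camera('top');s=read_camera('scene');print(o['time_s'],o['position'])
cv2.imwrite('pics/w3.png',im);W=PM('wrist',o)
def c(i,x,y,w,h): return cv2.resize(i[y:y+h,x:x+w],(400,300),interpolation=cv2.INTER_CUBIC)
cv2.imwrite('pics/c3.png',np.hstack([c(im,220,140,240,180),c(s,385,140,120,90)]))
m=blobs(im,(100,130,40),(125,255,255),60)[1]
for r in range(180,240,6):
    k=np.where(m[r,340:440])[0]+340; print(r,(k.min(),k.max()) if len(k) else 0)
print(proj(W,[.6655,.237,.254]),proj(W,[.671,.237,.2]))
E
```

```text
time_s: 6.32
position: [0.6049, 0.2385, 0.4861]
ee_rot: [3.141, 0.0, 1.583]
wrist_force: [0.3, 0.2, 0.4]
gripper_width: 0.0512
finger_force: 0.0
6.325 [0.6049 0.2385 0.4861]
180 (np.int64(362), np.int64(395))
186 (np.int64(362), np.int64(403))
192 (np.int64(381), np.int64(406))
198 (np.int64(381), np.int64(406))
204 (np.int64(367), np.int64(405))
210 (np.int64(370), np.int64(405))
216 (np.int64(374), np.int64(404))
222 (np.int64(378), np.int64(404))
228 (np.int64(389), np.int64(403))
234 (np.int64(393), np.int64(403))
[400.9 213.9] [390.4 194.8]
```

View pics/c3.png

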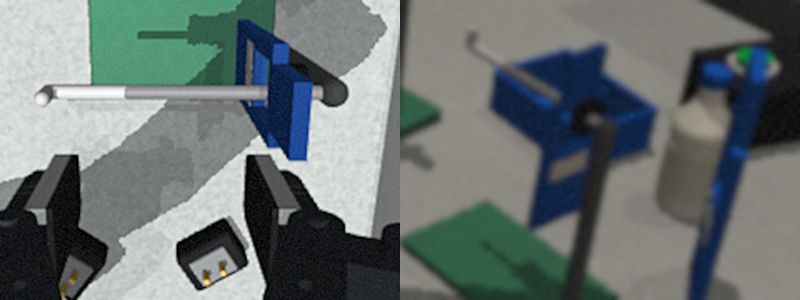

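In the close view the blue paddle stands at the collar, with its tab top at (399,214) against the (401,214) predicted, which is about 1-2 mm off. The scene view shows it hanging on the bar next to the collar. Next is red.

```bash
python3 -m handwheel '{"claw":[-0.2,-0.2,-0.2,-0.2,-0.2,-0.2,-0.2,-0.2,-0.2,-0.2,-0.2,-0.2,-0.2,-0.2,1,1,1,1,1,1],"travel":[[-8.3,-46.6,-6],[-8.3,-46.6,-6],[-8.3,-46.6,-6],[-8.3,-46.6,-6],[-8.3,-46.6,-6],[-8.3,-46.6,-6],[-8.3,-46.6,-6],[-8.3,-46.6,-6],[-8.3,-46.6,-6],[-8.3,-46.6,-9],[-8.3,-46.6,-12],[-8.3,-46.6,-15],[-8.3,-46.6,-15],[-8.3,-46.6,-15],[-8.3,-46.6,-15],[-8.3,-46.6,-15],[-8.3,-46.6,-15],[-8.3,-46.6,-15],[-8.3,-46.6,-15],[-8.3,-46.6,-15]],"yaw":[9.8,9.8,9.8,9.8,9.8,9.8,9.8,9.8,9.8,9.8,9.8,9.8,9.8,9.8,9.8,9.8,9.8,9.8,9.8,9.8]}'
```

```text
time_s: 8.98
position: [0.522, -0.2275, 0.3365]
ee_rot: [3.14, 0.001, 1.753]
wrist_force: [0.2, 0.8, 6.2]
gripper_width: 0.007
finger_force: 59.5
```

```bash
python3 -m handwheel '{"claw":[1,1,1,1,1,1,1,1,1],"travel":[[0,0,1],[0,0,2],[0,0,3.5],[0,0,5],[0,0,7],[0,0,10],[0,0,13.5],[0,0,13.5],[0,0,13.5]],"yaw":[0,0,0,0,0,0,0,0,0]}'
python3 - <<'E'
from h import *
np.set_printoptions(precision=4,suppress=True)
v=np.load('w2.npy');W=PM('wrist',dict(position=v[:3],ee_rot=v[3:]));T=PM('top');S=PM('scene')
print('big post base',plane(W,(180,118),.01),'big collar',tri(T,(189,263),S,(381,108)))
o=ctrl.observe();im=read_camera('wrist');W=PM('wrist',o);cv2.imwrite('pics/w4.png',im)
print(o['position'],blobs(im,(0,150,60),(6,255,255),40)[0])
x,y,z=o['position'];print(proj(W,[x,y,z-.2205+.081]))
s=read_camera('scene');b=blobs(s,(0,150,60),(6,255,255),60)[0];print(b,proj(S,[x,y,z-.2205]),proj(S,[x,y,z-.2205-.081]))
E
```

```text
time_s: 10.1
position: [0.5212, -0.2274, 0.4706]
ee_rot: [-3.141, 0.0, 1.753]
wrist_force: [-0.0, 1.0, -1.1]
gripper_width: 0.0072
finger_force: 58.6
big post base [0.399  0.2858 0.01  ] big collar (array([0.3635, 0.2823, 0.2601]), np.float64(0.0013292224912649806))
[ 0.5212 -0.2274  0.4706] [([316.8, 244.5], [307, 159, 21, 156, 2115])]
[319.4 280.2]
[([250.8, 190.5], [239, 155, 25, 61, 584])] [250.3 183.5] [254.2 211. ]
```

```bash
python3 -m handwheel '{"claw":[1,1,1,1,1,1,1,1,1,1,1,1,1],"travel":[[-0.8,5,0],[-1.6,10,0],[-1.6,15,0],[-1.6,20,0],[-1.6,25,0],[-1.6,30,0],[-1.6,35,0],[-1.6,40,0],[-1.6,44,0],[-1.6,46.4,0],[-1.6,46.4,-3],[-1.6,46.4,-5.4],[-1.6,46.4,-5.4]],"yaw":[0,-2,-4,-6,-8,-9.8,-9.8,-9.8,-9.8,-9.8,-9.8,-9.8,-9.8]}'
python3 - <<'E'
from h import *
np.set_printoptions(precision=4,suppress=True)
o=ctrl.observe();im=read_camera('wrist');s=read_camera('scene');print(o['position'])
def c(i,x,y,w,h): return cv2.resize(i[y:y+h,x:x+w],(400,300),interpolation=cv2.INTER_CUBIC)
cv2.imwrite('pics/c5.png',np.hstack([c(im,240,130,240,180),c(s,370,130,120,90)]))
W=PM('wrist',o);S=PM('scene');x,y,z=o['position'];print('tip pred',proj(W,[.5435,.237,.218]),proj(S,[.5435,.237,.218]),'win centre',proj(S,[x,y,z-.2205+.011]))
E
```

```text
time_s: 11.82
position: [0.5052, 0.2363, 0.4144]
ee_rot: [-3.137, 0.002, 1.583]
wrist_force: [-0.1, 0.5, -1.6]
gripper_width: 0.007
finger_force: 58.5
[0.5052 0.2363 0.4144]
tip pred [382.9 228.6] [407.1 147.1] win centre [397.5 145.8]
```

View pics/c5.png

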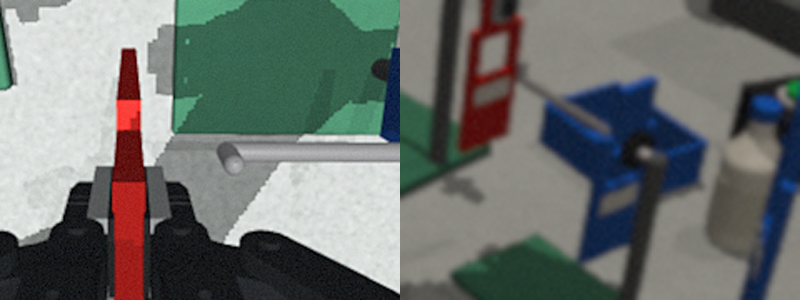

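The wrist view has the tip end at (379,225), against (383,229) predicted. In the scene view the window's centre is at (398,146), in line with the bar. I'll thread it on and lower.

```bash
python3 -m handwheel '{"claw":[1,1,1,1,1,1,1,1,1,1,1,1],"travel":[[1.5,0,0],[3,0,0],[4.5,0,0],[6,0,0],[7.5,0,0],[9,0,0],[9.5,0.1,0],[9.5,0.1,0],[9.5,0.1,-0.7],[9.5,0.1,-1.4],[9.5,0.1,-1.9],[9.5,0.1,-1.9]],"yaw":[0,0,0,0,0,0,0,0,0,0,0,0]}'
python3 - <<'E'
from h import *
o=ctrl.observe();s=read_camera('scene')
def c(i,x,y,w,h): return cv2.resize(i[y:y+h,x:x+w],(400,300),interpolation=cv2.INTER_CUBIC)
im=read_camera('wrist');cv2.imwrite('pics/c6.png',np.hstack([c(im,240,130,240,180),c(s,370,130,120,90)]))
E
```

```text
time_s: 13.42
position: [0.6005, 0.2375, 0.3971]
ee_rot: [-3.141, 0.0, 1.583]
wrist_force: [-0.2, 0.7, -1.4]
gripper_width: 0.0072
finger_force: 58.6
```

View pics/c6.png

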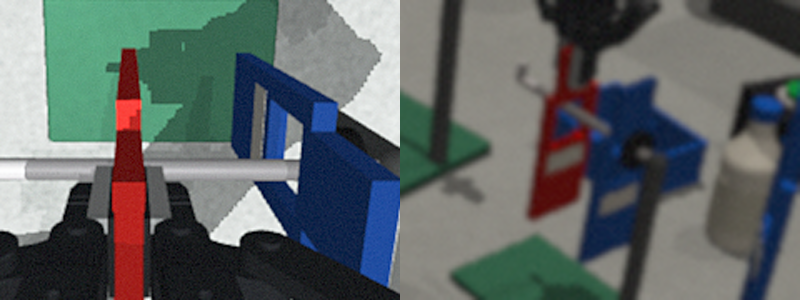

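The bar runs through red's window, and blue is still at the collar. I'll lower to contact, then release.

```bash
python3 -m handwheel '{"claw":[1,1,1,1],"travel":[[0,0,-0.2],[0,0,-0.4],[0,0,-0.4],[0,0,-0.4]],"yaw":[0,0,0,0]}'
```

```text
time_s: 14.02
position: [0.6006, 0.2376, 0.3937]
ee_rot: [-3.141, 0.0, 1.583]
wrist_force: [-0.2, 0.3, -1.5]
gripper_width: 0.0074
finger_force: 58.8
```

```bash
python3 -m handwheel '{"claw":[1,1,1,1],"travel":[[0,0,-0.1],[0,0,-0.2],[0,0,-0.3],[0,0,-0.3]],"yaw":[0,0,0,0]}'
```

```text
time_s: 14.52
position: [0.6005, 0.2378, 0.393]
ee_rot: [3.14, 0.0, 1.582]
wrist_force: [-5.8, -2.8, 17.8]
gripper_width: 0.0072
finger_force: 61.8
```

```bash
python3 -m handwheel '{"claw":[1,1,0.1,0.1,0.1,0.1,0.1,0.1,0.1,0.1,0.1,0.1],"travel":[[0,0,0.2],[0,0,0.2],[0,0,0.2],[0,0,0.2],[0,0,0.2],[0,0,0.2],[0,0,1.5],[0,0,3],[0,0,6],[0,0,10],[0,0,10],[0,0,10]],"yaw":[0,0,0,0,0,0,0,0,0,0,0,0]}'
python3 - <<'E'
from h import *
o=ctrl.observe();s=read_camera('scene');im=read_camera('wrist');print(o['position'])
def c(i,x,y,w,h): return cv2.resize(i[y:y+h,x:x+w],(400,300),interpolation=cv2.INTER_CUBIC)
cv2.imwrite('pics/c7.png',np.hstack([c(im,220,110,280,210),c(s,370,130,120,90)]))
print(blobs(im,(0,150,60),(6,255,255),40)[0],proj(PM('wrist',o),[.6005,.2375,.254]))
E
```

```text
time_s: 16.02
position: [0.6004, 0.2374, 0.4912]
ee_rot: [3.141, 0.0, 1.582]
wrist_force: [-0.7, -0.4, 0.5]
gripper_width: 0.0382
finger_force: 0.0
[0.60040355 0.23742795 0.49116398]
[([317.8, 192.8], [312, 153, 12, 75, 681])] [318.2 208.9]
```

View pics/c7.png

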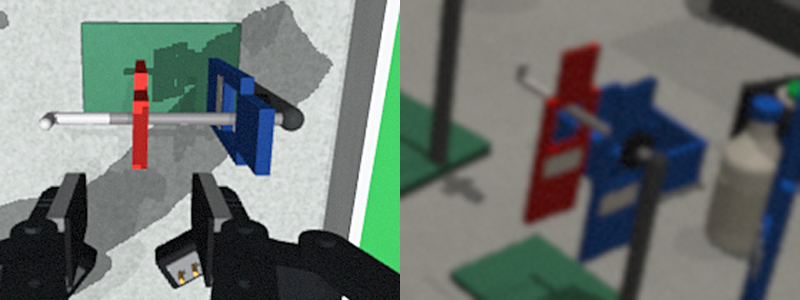

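Both paddles hang on the bar, red in front at about (318,209) as predicted and blue at the collar. Next, pinch the gate handle.

```bash
python3 -m handwheel '{"claw":[0,0,0,0,0,0,0,0,0,0,0,0,0,0,0,0,0,0,0,0],"travel":[[-6.2,-46.1,-1],[-6.2,-46.1,-1],[-6.2,-46.1,-1],[-6.2,-46.1,-1],[-6.2,-46.1,-1],[-6.2,-46.1,-1],[-6.2,-46.1,-1],[-6.2,-46.1,-1],[-6.2,-46.1,-1],[-6.2,-46.1,-6],[-6.2,-46.1,-11],[-6.2,-46.1,-15],[-6.2,-46.1,-17],[-6.2,-46.1,-19],[-6.2,-46.1,-21],[-6.2,-46.1,-22],[-6.2,-46.1,-22.5],[-6.2,-46.1,-22.5],[-6.2,-46.1,-22.5],[-6.2,-46.1,-22.5]],"yaw":[10.3,10.3,10.3,10.3,10.3,10.3,10.3,10.3,10.3,10.3,10.3,10.3,10.3,10.3,10.3,10.3,10.3,10.3,10.3,10.3]}'
python3 -m handwheel '{"claw":[1,1,1,1,1,1],"travel":[[0,0,0],[0,0,0],[0,0,0],[0,0,0],[0,0,0],[0,0,0]],"yaw":[0,0,0,0,0,0]}'
```

```text
time_s: 18.62
position: [0.5387, -0.2235, 0.2662]
ee_rot: [3.141, 0.001, 1.762]
wrist_force: [0.3, -0.3, 0.4]
gripper_width: 0.0429
finger_force: 0.0
time_s: 19.38
position: [0.5386, -0.2234, 0.2659]
ee_rot: [3.142, 0.0, 1.763]
wrist_force: [-1.7, 0.2, 4.4]
gripper_width: 0.0072
finger_force: 59.1
```

```bash
python3 -m handwheel '{"claw":[1,1,1,1,1,1,1,1,1,1],"travel":[[-0.9,-0.2,0],[-1.8,-0.4,0],[-2.7,-0.5,0],[-3.6,-0.7,0],[-4.5,-0.9,0],[-5.2,-1,0],[-5.7,-1.1,0],[-6,-1.2,0],[-6,-1.2,0],[-6,-1.2,0]],"yaw":[0,0,0,0,0,0,0,0,0,0]}'
```

```text
time_s: 20.62
position: [0.48, -0.2352, 0.2659]
ee_rot: [3.138, 0.001, 1.763]
wrist_force: [5.2, -0.7, -0.1]
gripper_width: 0.0073
finger_force: 60.1
```

```bash
python3 -m handwheel '{"claw":[0.2,0.2,0.2,0.2,0.2,0.2,0.2,0.2,0.2,0.2,0.2],"travel":[[0,0,0],[0,0,0],[0,0,0],[0,0,0],[0,0,2],[0,0,6],[0,0,11],[0,0,17],[0,0,19],[0,0,19],[0,0,19]],"yaw":[0,0,0,0,0,0,0,0,0,0,0]}'
python3 - <<'E'
from h import *
np.set_printoptions(precision=4,suppress=True)
o=ctrl.observe();im=read_camera('wrist');s=read_camera('scene');t=read_camera('top');W=PM('wrist',o);S=PM('scene');print(o['time_s'],o['position'])
cv2.imwrite('pics/w8.png',im);cv2.imwrite('pics/s8.png',s)
print([b for b in blobs(im,(20,120,90),(32,255,255),15)[0]])
print('pred ptr',proj(W,[.467,-.1767,.127]),proj(W,[.4909,-.2944,.127]),'handle',proj(W,[.48,-.2352,.125]))
x,y=proj(W,[.48,-.2352,.125]).astype(int)
g=im.max(axis=2)
for dy in(-20,0,20):
    print(y+dy,[ (int(k)) for k in g[y+dy,x-24:x+25:1]])
print('red',blobs(s,(0,150,60),(6,255,255),60)[0],proj(S,[.6005,.2375,.173]))
E
```

```text
time_s: 22.0
position: [0.4782, -0.2354, 0.4546]
ee_rot: [-3.14, -0.001, 1.762]
wrist_force: [-0.6, -0.0, 0.3]
gripper_width: 0.0341
finger_force: 0.0
22.0 [ 0.4782 -0.2354  0.4546]
[([318.1, 122.9], [306, 115, 25, 16, 350]), ([318.8, 227.2], [308, 219, 22, 24, 318])]
pred ptr [318.6 124. ] [319.5 236.4] handle [320.1 182.6]
162 [114, 112, 112, 109, 115, 107, 111, 112, 108, 108, 110, 112, 103, 99, 100, 97, 98, 99, 104, 89, 58, 12, 36, 36, 34, 35, 11, 56, 141, 165, 159, 162, 156, 159, 159, 158, 160, 158, 156, 158, 156, 158, 156, 162, 158, 155, 160, 158, 156]
182 [168, 174, 175, 175, 174, 174, 179, 175, 174, 169, 159, 163, 161, 160, 158, 163, 165, 158, 168, 150, 86, 18, 23, 34, 34, 36, 21, 59, 135, 163, 158, 154, 156, 155, 159, 157, 154, 157, 160, 155, 160, 158, 159, 158, 156, 159, 158, 158, 158]
202 [121, 116, 118, 113, 113, 116, 116, 118, 118, 117, 115, 105, 109, 105, 107, 110, 109, 111, 112, 116, 81, 16, 21, 29, 26, 28, 17, 57, 134, 162, 158, 151, 147, 139, 217, 243, 237, 235, 237, 236, 235, 235, 236, 236, 235, 238, 238, 242, 245]
red [([418.2, 170.6], [408, 143, 21, 53, 377])] [419.1 169.6]
```

The wrist view puts the handle at column 319.7 and the pointers at 318.1 and 318.8, in line to about 1 mm. Red still hangs where it was left, and the hand is clear of everything.

```bash
python3 -c "
from cell import ctrl
print(ctrl.hand_in())"
```

```text
the job is handed in; nothing more can be done
None
```

I handed the job in at about 22 s: in the last images the blue paddle is at the collar, the red paddle hangs freely in front of it, and the gate handle is in line with the pointers to about 1 mm; the hand-in gave no verdict.

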